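# Close-pack the crate of turning blanks

### The arm

A 7-joint arm with a two-finger parallel gripper is mounted at the origin on the work surface. World frame = base frame: x ahead of the robot, y to its left, z up, the work surface at z = 0. Lengths are in m, angles in rad, forces in N, time in s.
With the tool pointing down it reaches from about 0.4 to 0.85 m from the base axis. Payload 10.4 kg.
Tool frame: the origin (TCP) lies on the centre line of the jaws, within the pads' length; the fingertips stand 8 mm ahead of it and the grasp point (between the pads) lies 11 mm behind it (r.finger_overhang is the distance from the TCP to the fingertips, in m); z points along the fingers, y is the line along which they close (so a half turn about z gives the same grasp; the last joint's range is limited). The gripper opens to 87 mm and grips with 3 to 60 N. Pads are 19 mm wide; open, the fingers measure 117 mm over their backs; the gripper's body (75 mm by 190 mm) begins 51 mm behind the grasp point.
Start: joints at [-1.266, 0.332, -0.065, 1.46, 0.022, 1.35, -0.088], TCP at [0.201, 0.592, 0.231] pointing down, gripper open.
Joint ranges: [-2.6, 2.6], [-0.5, 2.12], [-1.47, 1.34], [0.16, 2.42], [-1.27, 4.41], [0.06, 2.06], [-2.6, 2.6]. Speed limits (rad/s): [2.22, 2.22, 2.79, 2.79, 3.14, 3.14, 3.14].

### API

Orientations are given as a unit quaternion [x, y, z, w].
In Python, from bench import r, vision gives the robot as it stands.
- The arm moves only by the tool drive_tool, never from a script. Its argument "series" is a list of rows, each a list of 2 entries, a list of its own where there are three numbers: the shift along the world's x, y, z in cm, then the turn about the world's z in degrees. A call has exactly 10 rows; each row shifts and turns the commanded pose from where the row before left it; what a row does not reach is not made up. A row lasts 1/8 s, in which the tool goes at most 62.5 mm and 10.7 degrees, less where a joint would pass 70% of its speed; a pose out of reach is approached as far as the arm can. A call with a gripper value outside its range is refused whole. "hand" is the closure, from 0 (fully open) to 1 (shut), set as the call begins (left out, the last holds). The fingers move at their own pace and stop on an object; "newtons" is the grip in N (left out, the last holds). Time passes only in rows, so rows that do not move let the fingers close, or fill a call up. It gives the time, the measured TCP pose, the force, the opening and the grip force at its end, in the units of the state.
- r.read_state(): the state, without advancing time (a new reading comes with each control period).
- vision.camera(name): name is "side" or "top"; returns a dict with "color" (384x512x3 uint8, red, green, blue), "intrinsics" (3x3 intrinsics, pixels), "k1" (the pictures are not rectified: a ray, as slopes to the right and down, at radius r is drawn at 1 + k1 r^2 times it, then the intrinsics apply), "R" (3x3) and "t" (3): a world point X has camera coordinates R X + t. Camera axes: x right, y down, z forward; pixel columns grow to the right and rows downward; lengths in m; the calibration is good to about 2 mm. A picture is of the moment at which its call begins. There is no depth.
- r.close_job(): hands the job in; it is judged then, once.
The state is a dict: "time": time; "joint_positions": joint angles; "joint_vel": joint speeds; "joint_torque": joint torques, N m; "ee_pos": TCP position; "eef_rot": TCP orientation; "ft_force": force on the tool from outside, world axes, zero at the start; "torque": the same for the moment, N m; "width": finger opening in m; "grip_force": force on a finger pad.
Only numpy, scipy, OpenCV 4.12 (cv2) and the standard library are available. Lean on these libraries where they do the work, as an engineer would, in place of code of your own. Each camera call takes 0.05 s, during which the arm holds its last target. There are 200 camera calls.

### The job

Finish packing the plywood crate with roughed-out turning blanks: the long bar and the plain disc in it have drifted apart, so push them along the crate's floor, without lifting them out, until one gap is wide enough, and then let the square blank from the bench down into that gap, spigot up, without dropping it. All three must end lying flat on the crate's floor, inside the walls; leave the round blank and everything else on the bench where it is.

Things in the scene. Friction and masses are not known exactly. Their poses are not given: they have to be found in the camera images.
- crate: Open low plywood crate, fixed to the bench. Origin: centre of its underside. Inside 170 mm along its x, 258 mm along its y (the long way), 45 mm deep; floor 9 mm thick, walls 12 mm thick, rim at z = 54 mm; outside 194 x 282 mm. Bar, disc and square blank fill its y length side by side (60 + 100 + 90 = 250 of 258 mm), in any order.
- bar_blank: Plain rectangular wooden bar lying in the crate across its width, dark waxed ends; 150 mm along its own x (roughly parallel to the crate's x), 60 mm along its own y, 50 mm high, about 0.3 kg, edges rounded 3 mm. Origin: centre of its underside. It slides on the crate's floor with a few newtons.
- disc_blank: Plain wooden disc lying flat in the crate, diameter 100 mm, 50 mm high, no spigot, about 0.26 kg; slides with a few newtons. Origin: centre of its underside. Bar and disc lie side by side along the crate's y, either way round, with loose gaps between them and to the end walls; the widest gap is at least 30 and at most 75 mm.
- square_blank: The blank to add, standing on the bench: square wooden body 90 x 90 mm (sides along its own x and y) and 55 mm high, edges rounded 4 mm, with a round spigot 40 mm in diameter and 28 mm high in the middle of its top (total height 83 mm); about 0.3 kg. Origin: centre of its underside. Grip it by the spigot.
- round_blank: Bystander: round blank with the same spigot but a round body of diameter 110 mm, 55 mm high, on the bench near the square one (the two may change places); too big for the crate's gap. Origin: centre of its underside.
- vase: Bystander: turned wooden vase standing on the bench, 86 mm in diameter, 218 mm high. Origin: centre of its underside.
- bowl: Bystander: turned wooden bowl, 124 mm across, 55 mm high. Origin: centre of its underside.
- mallet: Bystander: turned dark wood mallet lying on its side, head 76 mm in diameter, 252 mm long along its own x. Origin: under the middle of its head.
- gouge: Bystander: turning gouge lying on the bench, 415 mm long along its own x, wooden handle 28 mm thick. Origin: under the ferrule, where handle and blade meet.
- calipers: Bystander: steel outside calipers lying flat, 145 mm long, 98 mm wide, 12 mm high. Origin: under the pivot.
- chuck: Bystander: steel four-jaw lathe chuck standing jaws up, 100 mm in diameter, 72 mm high, heavy. Origin: centre of its underside.
- glue: Bystander: bottle of wood glue, 60 mm in diameter, 170 mm high. Origin: centre of its underside.
Things that resemble listed ones, but are neither listed nor needed, are in the scene too. Leave any green look-alike of the disc_blank alone. What is shaped like the bar_blank but red is not meant.

How it is judged:
At the end, for the whole second after the job is handed in: The bar, the disc and the square blank (spigot up) all lie inside the crate's walls, each flat on its floor (underside within 4 mm of the floor, tilted less than 0.06 rad) and at rest, released (angle between each of bar_blank, disc_blank, square_blank's own z axis and vertical below 0.06 rad and linear speed of each of bar_blank, disc_blank, square_blank below 0.02 m/s and x of bar_blank in the frame of crate between -0.03 and 0.03 m and y of bar_blank in the frame of crate between -0.102 and 0.102 m and z of each of bar_blank, disc_blank, square_blank in the frame of crate below 0.013 m and x of disc_blank in the frame of crate between -0.038 and 0.038 m and y of disc_blank in the frame of crate between -0.082 and 0.082 m and x of square_blank in the frame of crate between -0.043 and 0.043 m and y of square_blank in the frame of crate between -0.087 and 0.087 m); the robot touches nothing.
It fails at once if the bar is lifted more than 20 mm off the crate's floor (z of bar_blank in the frame of crate above 0.029 m).
It fails at once if the disc is lifted more than 20 mm off the crate's floor (z of disc_blank in the frame of crate above 0.029 m).
It fails at once if the square blank is dropped (let go and falling faster than 0.45 m/s, a fall of about 10 mm) (contact force between the fingers and square_blank below 0.05 N and linear speed of square_blank above 0.45 m/s).
It fails at once if another thing on the bench (round blank, vase, bowl, mallet, gouge, calipers, chuck, glue bottle) is moved more than 30 mm (distance of any of round_blank, vase, bowl, mallet, gouge, calipers, chuck, glue from where it was at the start of the episode above 0.03 m).
It also fails if it takes over 56 s, if anything falls off the work surface, if the arm or the gripper's body presses on something with over 40 N, if the wrist force passes 120 N, or if a joint passes its speed limit or range.

## Working session

There is one attempt and no reset: what is moved stays moved. The work goes in short steps, Python scripts to look and compute and a tool call to move; the robot and the scene stay as the last step left them, time stands still between calls to the robot, and variables do not carry over. Pictures are saved under pics/ and viewed, at most 10 in all, crops included, and the job is handed in when it is done.

Besides the shell and the picture viewer there is one more tool, called after "Call:" as name([rows], argument=value, ...), one row to a line, values as JSON. drive_tool: Moves the arm, as the interface text tells. Its arguments: {"type":"object","properties":{"series":{"type":"array"},"hand":{"type":"number"},"newtons":{"type":"number"}},"required":["series"]}

```bash
mkdir -p pics; ls
cat > h.py <<'E'
import numpy as np, cv2
from bench import r, vision
def und(c,uv):
    K=np.array(c["intrinsics"]);k=c["k1"]
    uv=np.atleast_2d(np.array(uv,float)).reshape(-1,1,2)
    return cv2.undistortPoints(uv,K,np.array([k,0,0,0,0.]))[:,0]
def ray(c,uv,z):
    n=und(c,uv);R=np.array(c["R"]);t=np.array(c["t"])
    o=-R.T@t; d=np.c_[n,np.ones(len(n))]@R
    return o+d*((z-o[2])/d[:,2])[:,None]
def proj(c,X):
    K=np.array(c["intrinsics"])
    return cv2.projectPoints(np.atleast_2d(np.array(X,float)),cv2.Rodrigues(np.array(c["R"]))[0],np.array(c["t"]),K,np.array([c["k1"],0,0,0,0.]))[0][:,0]
def save(c,n,crop=None,s=1):
    im=c["color"]
    if crop: im=im[crop[1]:crop[3],crop[0]:crop[2]]
    cv2.imwrite("pics/"+n,cv2.resize(im[:,:,::-1],None,fx=s,fy=s,interpolation=cv2.INTER_CUBIC))
E
python3 - <<'E'
from h import *
for n in("top","side"):
    c=vision.camera(n); save(c,n+"0.png",s=1.5); R=np.array(c["R"]);print(n,-R.T@np.array(c["t"]),R.round(2).tolist(),c["k1"],np.array(c["intrinsics"])[0,0])
print(r.read_state())
E
```

```text
pics
top [0.43050236 0.02355255 1.31306972] [[0.01, -1.0, 0.01], [-1.0, -0.02, -0.06], [0.06, -0.01, -1.0]] -0.035221223549417306 419.6775198149471
side [ 0.35232123 -0.70233272  0.88334484] [[0.98, -0.18, 0.0], [-0.14, -0.73, -0.67], [0.12, 0.66, -0.74]] -0.12500968742621008 388.35315544913226
{'time': 0.1, 'joint_positions': array([-1.26560894,  0.3328189 , -0.06468304,  1.46080384,  0.02160595,
        1.34994317, -0.08850656]), 'joint_vel': array([ 0.00017678,  0.00078439,  0.00047311, -0.00180691,  0.00086073,
       -0.00183978, -0.00084574]), 'joint_torque': array([ 2.25936121e-03, -6.24534702e+01,  2.52439070e-02, -3.90717494e+01,
       -6.12294255e-02,  3.65511782e-02,  9.65444701e-05]), 'ee_pos': array([0.20112694, 0.59140789, 0.22985263]), 'eef_rot': array([ 1.63162494e-01,  9.86599003e-01, -6.35018795e-04, -7.01892025e-05]), 'ft_force': array([-0.3567372 , -0.10709963, -0.46192575]), 'torque': array([0.0385263 , 0.01286739, 0.01914883]), 'grip_force': 0.0, 'width': 0.08684894991567274}
```

View pics/top0.png

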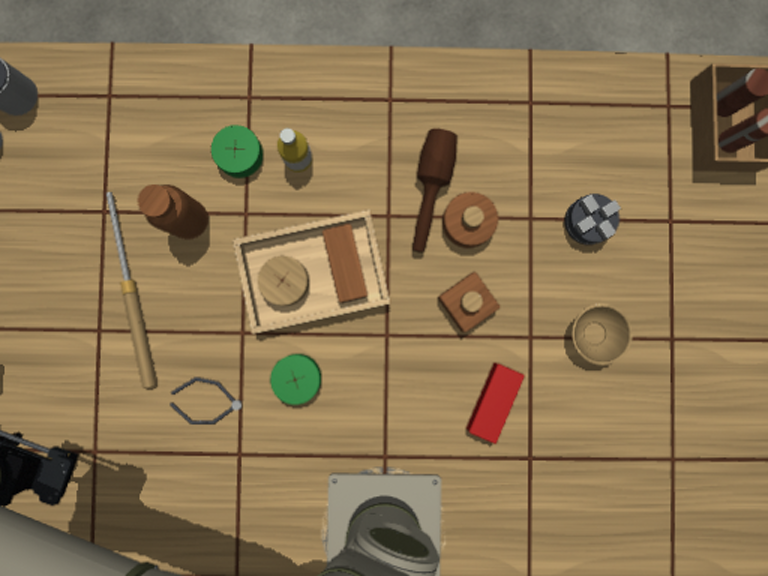

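View pics/side0.png

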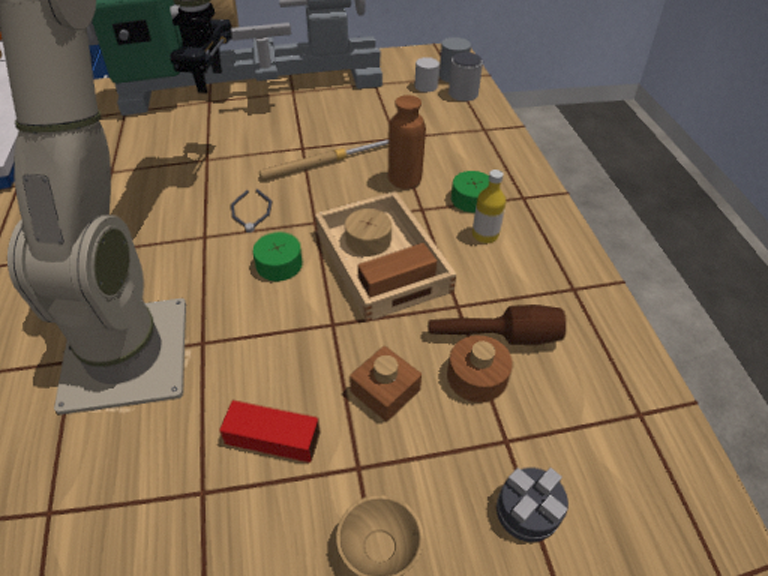

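The top view (1.5× scale) shows the crate centred near (312,272), with the disc at (283,281), the bar at (346,263), the square blank's spigot at (471,302) and the round blank at (471,219). I'll zoom in on that area for the corners.

Run:
```python
from h import *
c=vision.camera("top"); save(c,"crop1.png",(150,130,345,235),4)
im=c["color"]; hsv=cv2.cvtColor(im,cv2.COLOR_RGB2HSV)
for n,p in dict(bar=(230,175),disc=(182,192),sq=(302,207),spig=(314,201),floor=(210,200),bench=(280,170)).items(): print(n,hsv[p[1],p[0]])
```

```text
bar [ 12 145 135]
disc [ 19 107 172]
sq [ 13 147 125]
spig [ 19 107 174]
floor [ 18  92 205]
bench [ 19 107  81]
```

View pics/crop1.png

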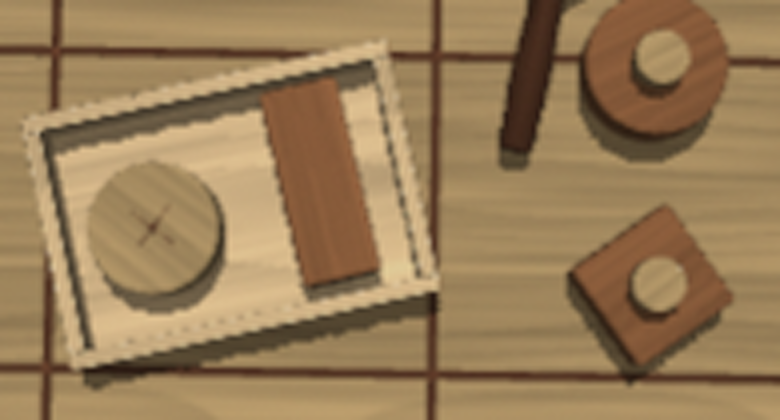

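```bash
cat > m.py <<'E'
from h import *
c=vision.camera("top")
P=lambda a,z:ray(c,[(150+(u+.5)/4-.5,130+(v+.5)/4-.5) for u,v in a],z)[:,:2]
def rect(n,a,z):
    p=P(a,z); m=p.mean(0); L=[np.linalg.norm(p[i]-p[(i+1)%4]) for i in range(4)]
    e=p[1]-p[0]+p[2]-p[3]; print(n,m.round(4),"sides",np.round(L,4),"ang e01",np.degrees(np.arctan2(e[1],e[0])).round(1)); return m,e/np.linalg.norm(e)
m,e=rect("crate",[(25,120),(384,40),(438,288),(80,370)],.054)
y=-e; x=np.array([y[1],-y[0]])  # crate +y toward left of image
print("crate x,y",x,y)
b,_=rect("bar",[(262,95),(335,80),(380,268),(310,285)],.059)
s,_=rect("square",[(663,205),(733,297),(640,365),(570,273)],.055)
for n,q,z in(("disc",(154,228),.059),("spigot",(659,285),.083),("round",(663,57),.083)):
    w=P([q],z)[0]; print(n,w.round(4),"in crate",np.round([(w-m)@x,(w-m)@y],4))
print("bar in crate",np.round([(b-m)@x,(b-m)@y],4))
E
python3 m.py
python3 - <<'E'
from h import *
from scipy.spatial.transform import Rotation as Q
M=Q.from_quat(r.read_state()["eef_rot"]).as_matrix(); print(M.round(3), np.degrees(np.arctan2(M[1,1],M[0,1])))
c=vision.camera("side"); P=[(.03+.0,0,0)]
E
```

```text
crate [0.5254 0.1538] sides [0.2775 0.1919 0.2747 0.193 ] ang e01 -76.4
crate x,y [0.97177481 0.23591041] [-0.23591041  0.97177481]
bar [0.5427 0.0863] sides [0.056  0.1455 0.0538 0.1474] ang e01 -76.5
square [ 0.4691 -0.1624] sides [0.0867 0.0869 0.0864 0.0871] ang e01 -142.1
disc [0.506  0.2111] in crate [-0.0053  0.0602]
spigot [ 0.4682 -0.1637] in crate [-0.1304 -0.2951]
round [ 0.637  -0.1657] in crate [ 0.0332 -0.3368]
bar in crate [ 0.0009 -0.0697]
[[-0.947  0.322 -0.   ]
 [ 0.322  0.947 -0.001]
 [-0.    -0.001 -1.   ]] 71.22170587491598
```

Call:
drive_tool([
  [[3.3,-4.5,0],-5.8],
  [[3.3,-4.5,0],-5.8],
  [[3.3,-4.5,0],-5.8],
  [[3.3,-4.5,0],-5.8],
  [[3.3,-4.5,0],-5.8],
  [[3.3,-4.5,0],-5.8],
  [[3.3,-4.5,0],-5.8],
  [[3.3,-4.5,0],-5.8],
  [[3.3,-4.5,0],-5.8],
  [[3.1,-4.7,0],-5.4],
], hand=1, newtons=20)

```text
time: 1.5
ee_pos: [0.5301, 0.1383, 0.2307]
eef_rot: [0.619, 0.785, 0.0, 0.0]
ft_force: [1.2, -0.4, -0.3]
width: 0.0017
grip_force: 0.0
```

Call:
drive_tool([
  [[0,0,-3],0],
  [[0,0,-3],0],
  [[0,0,-3],0],
  [[0,0,-3],0],
  [[0,0,-2],0],
  [[0,0,-2],0],
  [[0,0,-2],0],
  [[0,0,-1],0],
  [[0,0,-1],0],
  [[0,0,0],0],
])

```text
time: 2.75
ee_pos: [0.529, 0.1397, 0.0302]
eef_rot: [0.618, 0.786, -0.0, -0.0]
ft_force: [0.8, 0.3, 0.2]
width: 0.0006
grip_force: 0.0
```

Call:
drive_tool([
  [[0.12,-0.5,0],0],
  [[0.12,-0.5,0],0],
  [[0.12,-0.5,0],0],
  [[0.12,-0.5,0],0],
  [[0.12,-0.5,0],0],
  [[0.12,-0.5,0],0],
  [[0.12,-0.5,0],0],
  [[0.12,-0.5,0],0],
  [[0,0,0],0],
  [[0,0,0],0],
])

```text
time: 4.0
ee_pos: [0.5386, 0.0993, 0.0304]
eef_rot: [0.618, 0.786, -0.0, 0.0]
ft_force: [-0.2, 0.2, 0.4]
width: 0.0003
grip_force: 0.0
```

Call:
drive_tool([
  [[0,0,0],0],
  [[0,0,0],0],
  [[0,0,0],0],
  [[0,0,0],0],
  [[0,0,0],0],
  [[0,0,0],0],
  [[0,0,0],0],
  [[0.02,-0.1,0],0],
  [[0.02,-0.1,0],0],
  [[0.02,-0.1,0],0],
])

```text
time: 5.25
ee_pos: [0.5393, 0.0983, 0.0306]
eef_rot: [0.618, 0.786, 0.001, -0.001]
ft_force: [-1.4, 8.6, -0.6]
width: 0.0006
grip_force: 4.1
```

Call:
drive_tool([
  [[-0.4,0.8,0],0],
  [[-0.4,0.8,0],0],
  [[-0.4,0.8,0],0],
  [[-0.2,0.8,0],0],
  [[-0.2,0.8,0],0],
  [[-0.2,0.8,0],0],
  [[-0.2,0.8,0],0],
  [[-0.2,0.8,0],0],
  [[-0.12,0.5,0],0],
  [[-0.08,0.3,0],0],
])

```text
time: 6.5
ee_pos: [0.5154, 0.1689, 0.0306]
eef_rot: [0.618, 0.786, -0.0, 0.0]
ft_force: [0.1, -1.6, 0.4]
width: 0.0006
grip_force: 0.7
```

Call:
drive_tool([
  [[0,0,0],0],
  [[0,0,0],0],
  [[0,0,0],0],
  [[-0.02,0.1,0],0],
  [[-0.02,0.1,0],0],
  [[-0.02,0.1,0],0],
  [[-0.02,0.1,0],0],
  [[-0.02,0.1,0],0],
  [[0,0,0],0],
  [[0,0,0],0],
])

```text
time: 7.75
ee_pos: [0.515, 0.171, 0.0306]
eef_rot: [0.619, 0.785, -0.001, 0.001]
ft_force: [2.4, -10.4, 1.3]
width: 0.0006
grip_force: 5.1
```

Call:
drive_tool([
  [[0.12,-0.5,0],0],
  [[0.12,-0.5,0],0],
  [[0,0,2],0],
  [[0,0,3],0],
  [[0,0,3],0],
  [[0,0,4],0],
  [[0,-4,3],0],
  [[0,-6,0],2],
  [[0,-6,0],4],
  [[-1,-6,0],4],
], hand=0)

```text
time: 9.0
ee_pos: [0.5068, -0.0578, 0.1809]
eef_rot: [0.546, 0.838, 0.0, 0.0]
ft_force: [0.6, -0.2, -0.4]
width: 0.0856
grip_force: 0.0
```

Run:
```python
from h import *
c=vision.camera("top"); save(c,"crop2.png",(150,130,345,235),4)
```

```text
(no output)
```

View pics/crop2.png

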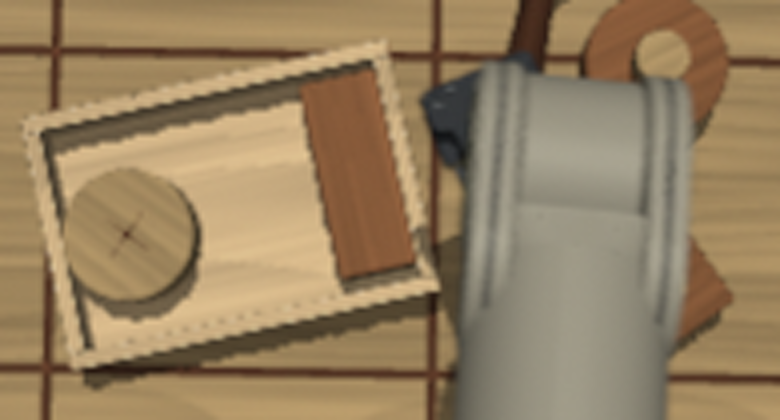

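```bash
sed -i 's/^b,_=.*/b,_=rect("bar",[(300,90),(375,72),(415,262),(343,280)],.059)/; s/(154,228)/(130,234)/' m.py; python3 m.py
```

```text
crate [0.5254 0.1538] sides [0.2775 0.1919 0.2747 0.193 ] ang e01 -76.4
crate x,y [0.97177481 0.23591041] [-0.23591041  0.97177481]
bar [0.5476 0.059 ] sides [0.058  0.1462 0.0554 0.1466] ang e01 -75.3
square [ 0.4691 -0.1624] sides [0.0867 0.0869 0.0864 0.0871] ang e01 -142.1
disc [0.5012 0.229 ] in crate [-0.0057  0.0787]
spigot [ 0.4682 -0.1637] in crate [-0.1304 -0.2951]
round [ 0.637  -0.1657] in crate [ 0.0332 -0.3368]
bar in crate [-0.0007 -0.0974]
```

Call:
drive_tool([
  [[-1,-3,0],3],
  [[-1,-2,0],3],
  [[-1,-2,0],3],
  [[-1,-2,0],3],
  [[0.2,-1.6,0],2.1],
  [[0,0,0],0],
  [[0,0,0],0],
  [[0,0,-2],0],
  [[0,0,-2],0],
  [[0,0,0],0],
])

```text
time: 10.35
ee_pos: [0.4681, -0.1611, 0.1395]
eef_rot: [0.44, 0.898, -0.0, -0.001]
ft_force: [0.2, -0.6, 0.7]
width: 0.0871
grip_force: 0.0
```

Call:
drive_tool([
  [[0,-0.2,-1],0],
  [[0,0,-1],0],
  [[0,0,-1],0],
  [[0,0,-1],0],
  [[0,0,-1],0],
  [[0,0,-1],0],
  [[0,0,-0.7],0],
  [[0,0,-0.5],0],
  [[0,0,0],0],
  [[0,0,0],0],
])

```text
time: 11.6
ee_pos: [0.469, -0.1643, 0.0688]
eef_rot: [0.441, 0.898, 0.0, 0.0]
ft_force: [-0.2, 0.2, -0.5]
width: 0.0869
grip_force: 0.0
```

Call:
drive_tool([
  [[0,0,0],0],
  [[0,0,0],0],
  [[0,0,0],0],
  [[0,0,0],0],
  [[0,0,0],0],
  [[0,0,0],0],
  [[0,0,0],0],
  [[0,0,0],0],
  [[0,0,0],0],
  [[0,0,0],0],
], hand=1, newtons=30)

```text
time: 12.85
ee_pos: [0.4689, -0.1642, 0.0686]
eef_rot: [0.441, 0.898, 0.0, 0.0]
ft_force: [0.6, 0.7, 0.2]
width: 0.0395
grip_force: 30.0
```

Call:
drive_tool([
  [[0,0,0.5],0],
  [[0,0,1],0],
  [[0,0,1.5],0],
  [[0,0,1.5],0],
  [[0,0,1.5],-1],
  [[0,0,1.5],-2],
  [[0,0,1.5],-2],
  [[0,0,1],-2],
  [[0,1,0],-2],
  [[0,2,0],-2],
])

```text
time: 14.1
ee_pos: [0.4688, -0.1347, 0.1695]
eef_rot: [0.526, 0.85, 0.0, 0.0]
ft_force: [0.4, 0.2, -3.6]
width: 0.0391
grip_force: 30.0
```

Call:
drive_tool([
  [[0.8,3,0],-2],
  [[0.8,3.5,0],-2],
  [[0.8,3.5,0],-2],
  [[0.8,3.5,0],-2],
  [[0.8,3.5,0],-2],
  [[0.8,3.5,0],-2],
  [[0.8,3,0],-1.2],
  [[0.5,2,0],0],
  [[0,1,0],0],
  [[0,0.4,0],0],
])

```text
time: 15.35
ee_pos: [0.5297, 0.1344, 0.1687]
eef_rot: [0.619, 0.785, -0.0, 0.0]
ft_force: [-0.2, -1.0, -4.2]
width: 0.0394
grip_force: 30.0
```

Run:
```python
from h import *
c=vision.camera("side"); save(c,"s1.png",(190,100,330,205),5)
s=r.read_state();print(s["ee_pos"],s["eef_rot"],s["width"],s["ft_force"])
```

```text
[0.5296646  0.13460449 0.16864781] [ 6.19067361e-01  7.85337889e-01 -5.29067665e-05  8.22098581e-06] 0.039266075414958954 [-0.32894449  0.46184846 -4.12418693]
```

View pics/s1.png

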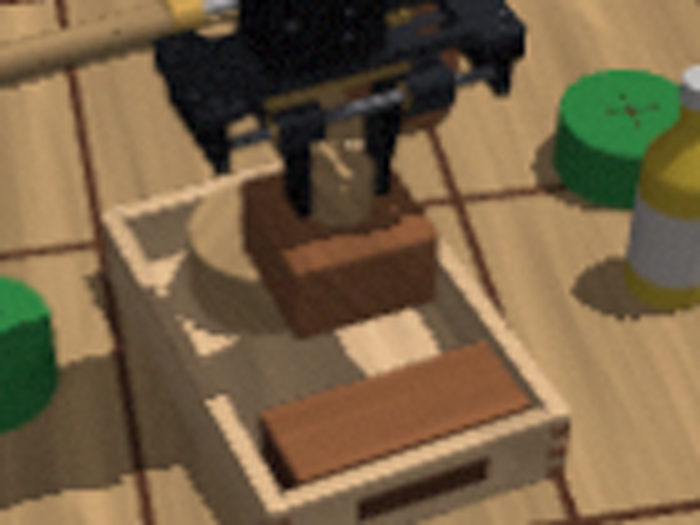

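The side view shows the square blank held level. In the crop, its front-bottom corners are at (302,335) and (435,298), and the bar's inner top edge runs from (262,410) to (490,345). I'll measure the offset in the crate's y from this one camera.

Run:
```python
from h import *
c=vision.camera("side")
m=np.array([.5254,.1538]);ex=np.array([.9718,.2359]);ey=np.array([-.2359,.9718])
def q(n,a,z):
    p=ray(c,[(190+(u+.5)/5-.5,100+(v+.5)/5-.5) for u,v in a],z)[:,:2]-m
    print(n,np.c_[p@ex,p@ey].round(4).tolist())
q("sq bottom front",[(302,337),(435,300)],.102)
q("sq top front",[(296,272),(438,234)],.154)
q("bar inner top",[(262,410),(490,345)],.058)
q("rim outer near corners, far left",[(280,512),(568,412),(108,213)],.054)
t=np.array([.5297,.1345])-m; print("tcp",t@ex,t@ey)
```

```text
sq bottom front [[-0.0414, -0.0616], [0.0425, -0.0651]]
sq top front [[-0.0452, -0.0617], [0.0413, -0.0654]]
bar inner top [[-0.0694, -0.0667], [0.0782, -0.0733]]
rim outer near corners, far left [[-0.0901, -0.1399], [0.0961, -0.1385], [-0.0892, 0.1407]]
tcp -0.00037413000000002453 -0.019770109999999976
```

Call:
drive_tool([
  [[0.03,-0.1,-0.5],0],
  [[0,0,-0.5],0],
  [[0,0,-0.5],0],
  [[0,0,-0.5],0],
  [[0,0,-0.5],0],
  [[0,0,-0.5],0],
  [[0,0,-0.5],0],
  [[0,0,0],0],
  [[0,0,0],0],
  [[0,0,0],0],
])

```text
time: 16.7
ee_pos: [0.5303, 0.1338, 0.1338]
eef_rot: [0.619, 0.785, 0.0, 0.0]
ft_force: [0.1, 1.0, -3.1]
width: 0.0397
grip_force: 30.0
```

Run:
```python
from h import *
c=vision.camera("side"); save(c,"s2.png",(200,120,310,205),7)
```

```text
(no output)
```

View pics/s2.png

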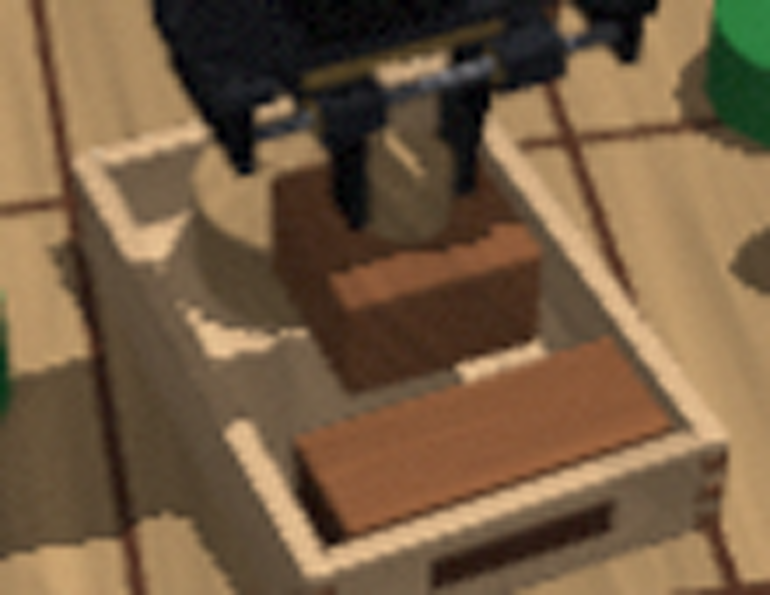

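Run:
```python
from h import *
c=vision.camera("side")
m=np.array([.5254,.1538]);ex=np.array([.9718,.2359]);ey=np.array([-.2359,.9718])
def q(n,a,z):
    p=ray(c,[(200+(u+.5)/7-.5,120+(v+.5)/7-.5) for u,v in a],z)[:,:2]-m
    print(n,np.c_[p@ex,p@ey].round(4).tolist())
q("sq bottom front",[(350,392),(538,338)],.0665)
q("sq top front",[(342,312),(541,256)],.119)
q("bar inner top",[(297,440),(612,340)],.058)
q("bar outer top",[(347,533),(673,425)],.058)
q("rim",[(320,578),(728,440),(78,160)],.054)
t=np.array([.5303,.1338])-m; print("tcp",t@ex,t@ey)
```

```text
sq bottom front [[-0.0424, -0.0608], [0.0444, -0.0642]]
sq top front [[-0.0479, -0.0651], [0.0408, -0.0682]]
bar inner top [[-0.0707, -0.0698], [0.0775, -0.0708]]
bar outer top [[-0.0728, -0.1257], [0.0771, -0.1265]]
rim [[-0.0911, -0.14], [0.0963, -0.1404], [-0.0911, 0.1403]]
tcp 4.382000000001707e-05 -0.020591909999999995
```

Call:
drive_tool([
  [[0,0,0],0.8],
  [[0,0,-0.2],0.7],
  [[0,0,-0.3],0],
  [[0,0,-0.4],0],
  [[0,0,-0.4],0],
  [[0,0,-0.4],0],
  [[0,0,-0.4],0],
  [[0,0,-0.4],0],
  [[0,0,-0.4],0],
  [[0,0,-0.4],0],
])

```text
time: 18.05
ee_pos: [0.5301, 0.1338, 0.1003]
eef_rot: [0.609, 0.793, 0.0, 0.0]
ft_force: [0.5, 0.3, -4.1]
width: 0.0395
grip_force: 30.0
```

Forces show only the carried weight, and the blank's underside is now at 32 mm, below the neighbours' tops. I'll keep lowering it.

Call:
drive_tool([
  [[0,0,-0.4],0],
  [[0,0,-0.4],0],
  [[0,0,-0.4],0],
  [[0,0,-0.4],0],
  [[0,0,-0.2],0],
  [[0,0,-0.2],0],
  [[0,0,-0.1],0],
  [[0,0,-0.1],0],
  [[0,0,0],0],
  [[0,0,0],0],
])

```text
time: 19.3
ee_pos: [0.5301, 0.1338, 0.0786]
eef_rot: [0.609, 0.793, 0.0, 0.0]
ft_force: [-0.4, 0.4, -3.7]
width: 0.0393
grip_force: 30.0
```

Call:
drive_tool([
  [[0,0,-0.05],0],
  [[0,0,-0.05],0],
  [[0,0,-0.05],0],
  [[0,0,0],0],
  [[0,0,0],0],
  [[0,0,0],0],
  [[0,0,0],0],
  [[0,0,0],0],
  [[0,0,0],0],
  [[0,0,0],0],
])

```text
time: 20.55
ee_pos: [0.5302, 0.1338, 0.0776]
eef_rot: [0.609, 0.793, 0.0, -0.0]
ft_force: [-4.2, -0.7, 5.8]
width: 0.0394
grip_force: 30.0
```

The blank reached the floor at the predicted height, with upward force on the tool. I'll release it and retreat.

Call:
drive_tool([
  [[0,0,0],0],
  [[0,0,0],0],
  [[0,0,0],0],
  [[0,0,0],0],
  [[0,0,0],0],
  [[0,0,0],0],
  [[0,0,0],0],
  [[0,0,0],0],
  [[0,0,0.5],0],
  [[0,0,1],0],
], hand=0.1)

```text
time: 21.8
ee_pos: [0.5299, 0.1337, 0.0924]
eef_rot: [0.609, 0.793, -0.0, -0.0]
ft_force: [0.3, -0.1, -0.2]
width: 0.0785
grip_force: 0.0
```

Call:
drive_tool([
  [[0,0,2],0],
  [[0,0,3],0],
  [[0,0,4],0],
  [[0,0,4],0],
  [[-1,-4,0],0],
  [[-1,-5,0],0],
  [[-1,-5,0],0],
  [[-1,-5,0],0],
  [[-1,-5,0],0],
  [[0,-4,0],0],
])

```text
time: 23.05
ee_pos: [0.4794, -0.1485, 0.2231]
eef_rot: [0.609, 0.793, 0.001, 0.0]
ft_force: [0.0, 1.1, 0.1]
width: 0.078
grip_force: 0.0
```

Run:
```python
from h import *
a=vision.camera("side")["color"][115:215,190:320]; b=vision.camera("top")["color"][130:230,145:275]
cv2.imwrite("pics/end.png",cv2.resize(np.hstack([a,b])[:,:,::-1],None,fx=3,fy=3,interpolation=cv2.INTER_CUBIC))
```

```text
(no output)
```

View pics/end.png

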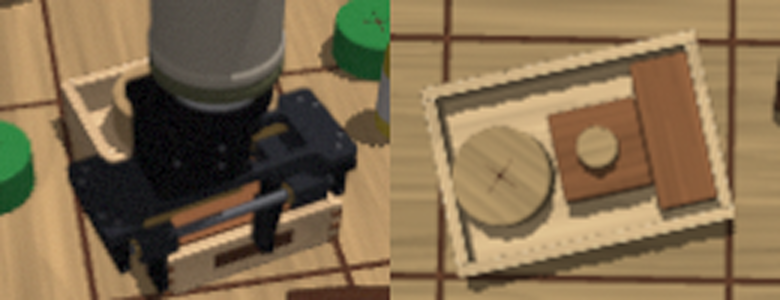

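The top view shows all three packed side by side: the disc at (502,177), the square blank with its spigot up at (597,147), and the bar at (675,130). None is tilted or resting on a wall, and the gripper is clear.

```bash
python3 -c "
from bench import r
print(r.close_job())"
```

```text
the job is handed in; nothing more can be done
None
```

The job is handed in at about 23 s: I pushed the bar and disc apart to the crate's end walls and set the square blank down between them, spigot up, and the last top view shows all three inside the crate with the gripper clear (the hand-in returned no verdict).

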